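Clamp a plaster mould with the hand wheel under the rack

TASK

Slide the plaster mould away from you along the rack until its far side sits square and flush against the wooden fence, under the rubber foot of the clamp bar. Then turn the spoked hand wheel on the underside of the rack anticlockwise (seen from above) until the foot bears on the mould and its rubber is squeezed by 3 to 4 mm (about 28 N): snug, not loose and not overtightened, for plaster cracks. Push gently throughout (the mould with less than 35 N, the spokes with less than 25 N), leave the bowl, bottle and cup where they stand, and let go at the end.

Things in the scene. Friction and masses are not known exactly. Their poses are not given: they have to be found in the camera images.
- mould: Loose two-part block mould of off-white plaster, 120 (x) x 110 (y) x 45 mm high, 0.5 to 0.85 kg, grey seam half-way up, lying on the rack. Origin: centre of its underside; x points towards the fence (away from the robot), z up. It starts 40 to 65 mm short of the fence, up to 12 mm off to a side and 0.15 rad askew; sliding it takes 2 to 6 N.
- seat (a point): Where the mould's origin is when home: on the rack's top face, 140 mm above the table. Axes of the rack: x towards the fence (away from the robot), y left, z up; place and yaw vary. The fixed rack is a plywood board 340 (x) x 360 (y) x 16 mm: x from -170 to 170, y from -150 to 210 mm of this point; four round posts 20 mm thick at x +-155, y -135 and 195 mm.
- fence (a point): Foot of the wooden fence's face that the mould must meet: on the rack's top face, 60 mm beyond the seat in x; same axes as the seat. The fence is fixed, 160 mm long along y (this point is its middle) and 22 mm high.
- edge (a point): On the rack's right-hand (-y) edge, on its top face, straight beside the seat and the wheel; same axes as the seat. Between this edge and the clamp's spindle (axis 30 mm in from the edge, a 12 mm square steel bar with a 24 mm collar on top) the rack is bare; below the edge there is only the wheel.
- wheel_hub (a point): Centre of the wheel under the rack, on its vertical axis, in the plane of the spokes: 40 mm below the rack's top face, 30 mm in from the right-hand edge, 120 mm right of the seat. Hub 38 mm across; five straight round black spokes 72 degrees apart, 14 mm thick, ends 120 mm from the axis: some stick out up to 90 mm past the edge, to be pushed from above. Frame turns with it, x along one spoke.
- wheel (a joint): Wheel angle, rad; grows anticlockwise seen from above (spokes past the right-hand edge go away from the robot) and lowers the clamp bar 10 mm per rad. Starts at 0.3 to 0.8. Kept moving, it takes an even 0.6 N m while the foot is free (6 N at 97 mm from the axis; less when standing), plus 0.01 N m per newton of foot force: 0.88 N m (9 N at 97 mm) when snug. Stays where left; limits -0.2, 4.0.
- bar: Level aluminium clamp bar, 18 mm wide, 14 mm thick, reaching from the spindle 130 mm left (+y), over the seat; underside 92 mm above its origin. Origin: on the spindle axis, level with the rack's top when the wheel is at 0; sinks straight down as the wheel turns.
- stem_top (a point): On the bar's top face, where the threaded steel stem (10 mm thick) of the foot passes through, 120 mm left of the spindle. Below hangs a black rubber foot 28 mm across. The stem was set by hand, so the free foot's underside is anywhere from 39 to 47 mm below this point, unknown: the touch must be felt. The rubber gives 1 mm per 8 N and bottoms at 8.5 mm.
- bowl: Small terracotta bowl 76 mm across and 45 mm high on the rack's left side, a bystander. Origin: centre of its underside.
- bottle: Clear plastic bottle 66 mm across and 200 mm high on the table, right of the rack, a bystander. Origin: centre of its underside.
- cup: Blue ceramic cup 80 mm across and 90 mm high on the table, right of the rack, a bystander. Origin: centre of its underside.
Things that resemble listed ones, but are neither listed nor needed, are in the scene too. There is more than one size of the mould; the job needs the middle-sized.

How it is judged:
On the way, in this order (a step that is already met when the one before it is completed fails the run):
1. the mould sits square against the fence under the foot, not yet clamped (x of mould in the frame of seat between -0.004 and 0.004 m and y of mould in the frame of seat between -0.025 and 0.025 m and z of mould in the frame of seat below 0.004 m and angle between the x axis of mould and the x axis of seat, either way round below 0.06 rad and contact force between bar and mould below 1 N), for 0.2 s.
2. the wheel has been turned until the foot bears snugly on the mould (x of mould in the frame of seat between -0.004 and 0.004 m and y of mould in the frame of seat between -0.025 and 0.025 m and z of mould in the frame of seat below 0.004 m and angle between the x axis of mould and the x axis of seat, either way round below 0.06 rad and contact force between bar and mould between 14 and 46 N), for 0.2 s.
At the end, for the whole second after the job is handed in: The mould is within 4 mm of the fence, within 25 mm sideways of the seat and within 0.06 rad of square, at rest on the rack; the foot presses on it with 14 to 46 N, the wheel stands still and the robot touches nothing (all of step 2 and velocity of joint wheel between -0.02 and 0.02 rad/s and linear speed of mould below 0.01 m/s).
It fails at once if the clamp is overtightened: the foot presses on the mould with more than 60 N (contact force between bar and mould above 60 N).
It fails at once if the fingers push the mould with more than 35 N (contact force between the fingers and mould above 35 N).
It fails at once if a spoke of the wheel is pushed with more than 25 N (contact force between the fingers and wheel above 25 N).
It fails at once if the bowl, bottle or cup is moved by more than 20 mm (distance of any of bowl, bottle, cup from where it was at the start of the episode above 0.02 m).
It also fails if it takes over 72 s, if anything falls off the work surface, if the arm or the gripper's body presses on something with over 40 N, if the wrist force passes 120 N, or if a joint passes its speed limit or range.

ROBOT

A 6-joint arm with a two-finger parallel gripper is mounted at the origin on the work surface. World frame = base frame: x ahead of the robot, y to its left, z up, the work surface at z = 0. Lengths are in m, angles in rad, forces in N, time in s.
With the tool pointing down it reaches from about 0.25 to 0.775 m from the base axis. Payload 4 kg.
Tool frame: the origin (TCP) lies between the finger pads; the fingertips stand 22 mm ahead of it and the grasp point (between the pads) lies 3 mm ahead of it (tip_reach is the distance from the TCP to the fingertips, in m); z points along the fingers, y is the line along which they close (so a half turn about z gives the same grasp; the last joint's range is limited). The gripper opens to 94 mm and grips with 3 to 60 N. Pads are 16 mm wide; open, the fingers measure 119 mm over their backs; the gripper's body (75 mm by 177 mm) begins 78 mm behind the grasp point.
Start: joints at [-1.295, 0.087, 1.371, -0, 1.684, -0.103], TCP at [0.203, -0.511, 0.228] pointing down, gripper open.
Joint ranges: [-3.1, 3.1], [-0.76, 2.03], [0.27, 2.55], [-1.08, 4.22], [0.17, 2.65], [-2.57, 2.57]. Speed limits (rad/s): [2.79, 2.79, 3.14, 3.14, 3.14, 3.14].

INTERFACE

Orientations are given as a 3x3 rotation matrix whose columns are the frame's x, y, z axes.
In Python, from workcell import * gives the robot as it stands.
- The arm moves only by the tool move_arm, never from a script. Its argument "commands" is a list of rows, each a list of 7 numbers: the shift along the world's x, y, z in m, then the turn, a rotation vector about the world's x, y, z in rad, then the finger opening in m, from 0 to 0.094. In form: [[x, y, z, rx, ry, rz, gripper], ...]. A call has 1 to 10 rows; each row shifts and turns the commanded pose from where the row before left it; what a row does not reach is not made up. A row lasts 1/8 s, in which the tool goes at most 62.5 mm and 10.7 degrees, less where a joint would pass 70% of its speed; a pose out of reach is approached as far as the arm can. A call is refused whole if a number of a shift passes 0.0625 or a number of a turn 0.188, either way. A call with a gripper value outside its range is refused whole. The fingers move at their own pace and stop on an object; "squeeze" is the grip in N (left out, the last holds). Time passes only in rows, so rows that do not move let the fingers close. It gives the time, the measured TCP pose, the force, the opening and the grip force at its end, in the units of the state.
- sense(): the state, without advancing time (a new reading comes with each control period).
- read_camera(name): name is "side" or "top"; returns (picture, depth): 480x640x3 uint8, red, green, blue; 480x640 float32, m along the optical axis (not along the pixel's ray), 0 where there is no reading.
- camera_model(name): a dict with "fovy" (degrees; the focal length in pixels is half the picture's height over the tangent of half this angle, whatever the lens; pixels are square), "cx", "cy" (the principal point, pixels), "rvec" (rotation vector, rad) and "tvec" (3), from world to camera coordinates, as OpenCV has them. Camera axes: x right, y down, z forward; pixel columns grow to the right and rows downward; lengths in m; the calibration is good to about 2 mm. A picture is of the moment at which its call begins. camera_model takes no time and is no camera call.
- hand_in(): hands the job in; it is judged then, once.
The state is a dict: "t": time; "q": joint angles; "dq": joint speeds; "joint_torque": joint torques, N m; "eef_pos": TCP position; "tool_rot": TCP orientation; "force": force on the tool from outside, world axes, zero at the start; "moment": the same for the moment, N m; "grip_width": opening from 0.0 (shut) to 1.0 (fully open); "grasp_force": force on a finger pad.
Only numpy, scipy, OpenCV 4.12 (cv2) and the standard library are available. Lean on these libraries where they do the work, as an engineer would, in place of code of your own. Each camera call takes 0.05 s, during which the arm holds its last target. There are 200 camera calls.

## Working session

There is one attempt and no reset: what is moved stays moved. The work goes in short steps, Python scripts to look and compute and a tool call to move; the robot and the scene stay as the last step left them, time stands still between calls to the robot, and variables do not carry over. Pictures are saved under pics/ and viewed, at most 10 in all, crops included, and the job is handed in when it is done.

Besides the shell and the picture viewer there is one more tool, called after "Call:" as a command line: name --pt "numbers of a row" for each row, then --argument value for the rest. move_arm: Moves the arm, as the interface text tells. Its arguments: {"type":"object","properties":{"commands":{"type":"array","items":{"type":"array","items":{"type":"number"}}},"squeeze":{"type":"number"}},"required":["commands"]}

```bash
mkdir -p pics; cat > h.py <<'E'
from workcell import *
import numpy as np, cv2
def cam(n):
    m=camera_model(n); f=240/np.tan(np.radians(m["fovy"])/2)
    R=cv2.Rodrigues(np.array(m["rvec"],float))[0]; t=np.array(m["tvec"],float).ravel()
    return m,f,R,t
def world(n,d):
    m,f,R,t=cam(n); v,u=np.mgrid[:480,:640]
    P=np.stack([(u-m["cx"])/f*d,(v-m["cy"])/f*d,d],-1)
    return (P-t)@R
def proj(n,p):
    m,f,R,t=cam(n); c=np.atleast_2d(p)@R.T+t
    return np.c_[f*c[:,0]/c[:,2]+m["cx"],f*c[:,1]/c[:,2]+m["cy"]]
E
python3 - <<'E'
from h import *
for n in("top","side"):
    p,d=read_camera(n); cv2.imwrite(f"pics/{n}0.png",p[:,:,::-1]); np.save(f"{n}0.npy",d)
    m,f,R,t=cam(n);print(n,f,-R.T@t,R[2],m)
print(sense())
E
```

```text
top 457.80743956896623 [ 0.33743454 -0.05563875  1.04148525] [ 0.16934616  0.01638714 -0.98542039] {'fovy': 55.330461302460684, 'cx': 320.7440933892301, 'cy': 239.40886281778288, 'rvec': array([ 2.12605209, -2.12404484,  0.16381001]), 'tvec': array([-0.03951668,  0.50897271,  0.97006932])}
side 590.551226643051 [-0.15624836  0.58836984  1.04909564] [ 0.51426066 -0.50744528 -0.69140094] {'fovy': 44.23364661684368, 'cx': 322.80443964165437, 'cy': 230.54466794184245, 'rvec': array([ 0.9826975 , -2.44232718,  1.03151774]), 'tvec': array([0.31961654, 0.38683519, 1.1042636 ])}
{'t': 0.1, 'q': array([-1.29509469e+00,  8.78684502e-02,  1.37210853e+00,  5.38500999e-07,
        1.68359090e+00, -1.03108279e-01]), 'dq': array([-4.28096992e-04, -1.78224292e-03, -3.20482036e-03,  9.44606818e-04,
        2.93459996e-05, -9.73359923e-04]), 'joint_torque': array([ 2.46449148e-03, -3.41252410e+01, -3.03301907e+01,  7.19799148e-02,
        3.03569867e-02, -1.00665654e-04]), 'eef_pos': array([ 0.20326576, -0.51057249,  0.22642534]), 'tool_rot': array([[ 9.29105436e-01,  3.69814547e-01, -5.37185481e-04],
       [ 3.69814881e-01, -9.29103514e-01,  1.90077647e-03],
       [ 2.03833871e-04, -1.96468094e-03, -9.99998049e-01]]), 'force': array([-0.26805578, -0.23333428, -0.50317847]), 'moment': array([ 0.00786254, -0.03381107, -0.02059767]), 'grasp_force': 0.0, 'grip_width': 0.9974593061272791}
```

View pics/top0.png

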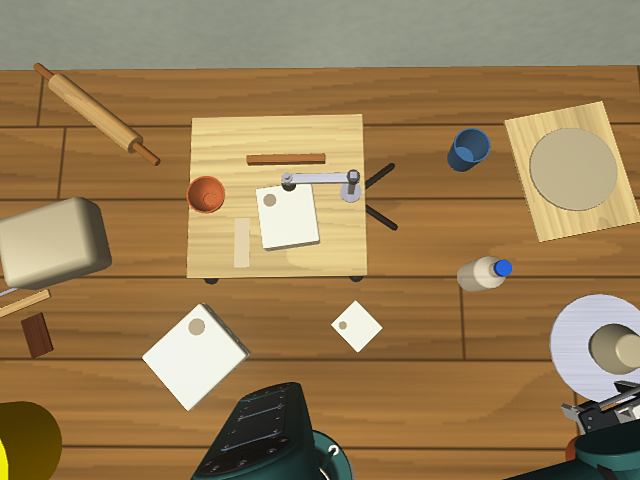

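View pics/side0.png

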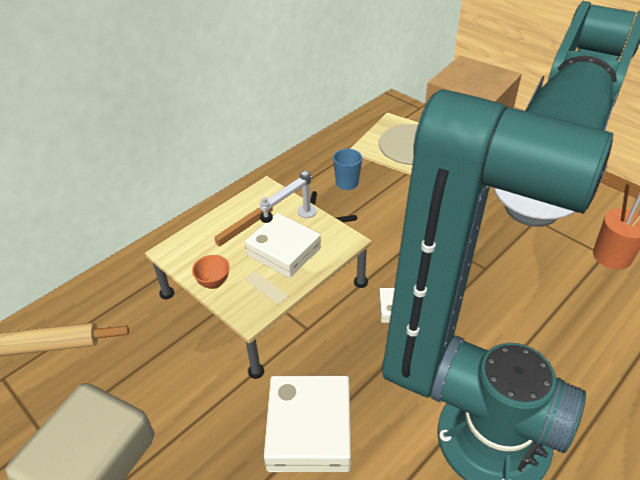

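The rack carries one white block at top px (288,217). The larger one, at (196,355), and the smaller one, at (357,326), lie on the table. The one on the rack fits "middle-sized, on the rack, short of the fence". The fence is at (286,159), the foot and bar run (288,180)–(352,177), and spokes stick out at (382,175) and (382,218). The cup is at (468,150) and the bottle at (485,272). Next I'll measure these and check the block in a crop.

```bash
cat >> h.py <<'E'
def rect(W,m):
    k=(m.astype(np.uint8)); n,l,s,_=cv2.connectedComponentsWithStats(k); i=1+np.argmax(s[1:,4]); 
    P=W[l==i][:,:2]; r=cv2.minAreaRect((P*1000).astype(np.float32)); return r,s[i,4]
def mouldrect(n,p,d):
    W=world(n,d); z=W[...,2]; c=p.astype(int)
    return rect(W,(abs(z-.185)<.008)&(c.min(-1)>190)&(W[...,0]>.3)), W
E
python3 - <<'E'
from h import *
p=cv2.imread("pics/top0.png")[:,:,::-1]; d=np.load("top0.npy")
(r,n),W=mouldrect("top",p,d); print("mould",r,n)
z=W[...,2]
# rack: z plane fill
m=(abs(z-.14)<.008)
m[100:290,185:370]|=(z[100:290,185:370]>.13)
P=W.copy(); b=(abs(z-.14)<.006); print("rack",rect(W,b))
bo=np.zeros_like(m)
f=(abs(z-.162)<.006);f[:, :240]=0;f[:,330:]=0;f[:145]=0;f[170:]=0;print("fence",rect(W,f))
for u,v in [(382,175),(382,218),(393,166),(395,229),(288,180),(352,175),(320,178),(206,195),(465,160),(503,268),(480,278),(357,326),(240,250),(280,230),(210,250)]:
    print((u,v),W[v,u].round(3))
s=(abs(z-.1)<.015);s[:,:365]=0;s[:,410:]=0;s[:150]=0;s[240:]=0
n,l,st,c=cv2.connectedComponentsWithStats(s.astype(np.uint8))
for i in range(1,n):
    if st[i,4]>20:
        Q=W[l==i];print("spoke",st[i],Q.mean(0).round(4),cv2.fitLine(Q[:,:2].astype(np.float32),cv2.DIST_L2,0,0,0).ravel().round(4),Q[:,1].min())
cv2.imwrite("pics/crop0.png",cv2.resize(p[100:300,170:420,::-1],None,fx=3,fy=3,interpolation=cv2.INTER_CUBIC))
E
```

```text
mould ((534.4143676757812, 24.577251434326172), (117.8616943359375, 107.0080337524414), 8.11384105682373) 3053
rack (((588.220947265625, 50.33061218261719), (340.81768798828125, 360.39947509765625), 0.9969910979270935), np.int32(21875))
fence (((655.6978149414062, 31.63385772705078), (16.752071380615234, 157.81980895996094), 0.9533015489578247), np.int32(641))
(382, 175) [ 0.638 -0.17   0.103]
(382, 218) [ 0.543 -0.168  0.106]
(393, 166) [ 0.657 -0.194  0.104]
(395, 229) [ 0.52  -0.194  0.105]
(288, 180) [0.582 0.017 0.249]
(352, 175) [ 0.59  -0.098  0.252]
(320, 178) [ 0.588 -0.041  0.243]
(206, 195) [0.583 0.192 0.146]
(465, 160) [ 0.675 -0.351  0.091]
(503, 268) [ 0.429 -0.377  0.199]
(480, 278) [ 0.416 -0.354  0.135]
(357, 326) [ 0.321 -0.118  0.033]
(240, 250) [0.471 0.12  0.141]
(280, 230) [0.502 0.036 0.187]
(210, 250) [0.471 0.181 0.137]
spoke [365 163  30  27 234] [ 0.6372 -0.1633  0.1054] [ 0.6145 -0.7889  0.6372 -0.1633] -0.1964074994390549
spoke [366 205  32  26 244] [ 0.5438 -0.1653  0.1053] [ 0.5774  0.8165  0.5438 -0.1653] -0.19949079197360958
```

View pics/crop0.png

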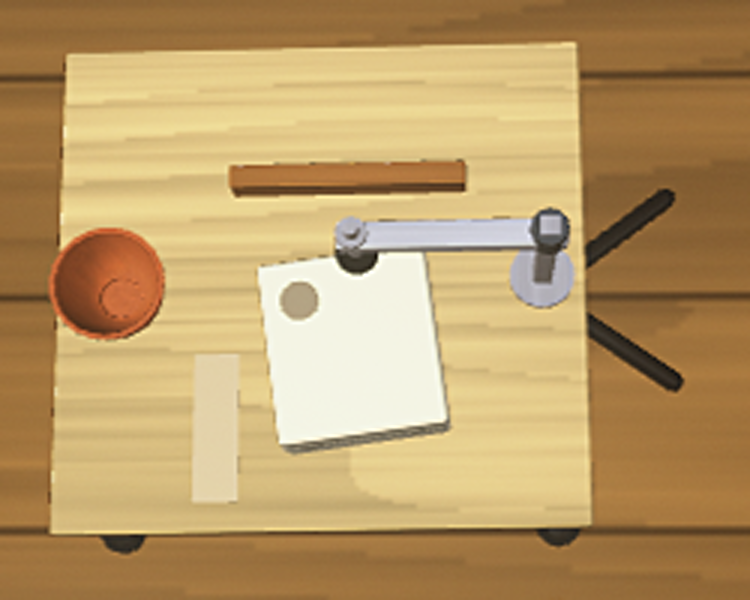

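The middle block measures about 118x107 mm, so it is the 120x110 mould. It is 54 mm short of the fence and 7° askew. In world axes the seat is about (0.589, 0.020) with a yaw of 1°, and the hub is about (0.591, -0.100). I'll go behind the mould, with both fingers parallel to the fence.

Call:
move_arm --pt "0 0 0.05 0 0 0 0.06" --pt "0 0 0.05 0 0 0 0.06" --pt "0.0242 0.0531 0 0 0 -0.0361 0.06" --pt "0.0242 0.0531 0 0 0 -0.0361 0.06" --pt "0.0242 0.0531 0 0 0 -0.0361 0.06" --pt "0.0242 0.0531 0 0 0 -0.0361 0.06" --pt "0.0242 0.0531 0 0 0 -0.0361 0.06" --pt "0.0242 0.0531 0 0 0 -0.0361 0.06" --pt "0.0242 0.0531 0 0 0 -0.0361 0.06" --pt "0.0242 0.0531 0 0 0 -0.0361 0.06"

```text
t: 1.35
eef_pos: [0.3972, -0.0844, 0.3272]
tool_rot: [[0.996, 0.088, -0.0], [0.088, -0.996, -0.0], [-0.0, 0.0, -1.0]]
force: [0.6, -1.0, 0.3]
grip_width: 0.636
grasp_force: 0.0
```

Call:
move_arm --pt "0.0215 0.052 0 0 0 -0.035 0.06" --pt "0.0215 0.052 0 0 0 -0.0357 0.06" --pt "0 0 -0.05 0 0 0 0.06" --pt "0 0 -0.05 0 0 0 0.06" --pt "0 0 -0.03 0 0 0 0.06" --pt "0 0 -0.025 0 0 0 0.06" --pt "0 0 0 0 0 0 0.06"

```text
t: 2.22
eef_pos: [0.4382, 0.018, 0.1699]
tool_rot: [[1.0, 0.019, -0.006], [0.019, -1.0, 0.0], [-0.006, -0.001, -1.0]]
force: [0.0, 0.8, 0.3]
grip_width: 0.641
grasp_force: 0.0
```

```bash
python3 - <<'E'
from h import *
p,d=read_camera("top"); cv2.imwrite("pics/top1.png",p[100:300,170:420,::-1].repeat(3,0).repeat(3,1))
(r,n),W=mouldrect("top",p,d); print(r,n); s=sense();print(s["eef_pos"],s["force"])
W0=world("top",np.load("top0.npy"));b=W0[174:184,300:340];print("bar z",np.median(b[...,2]),b[...,2].round(4)[4:7,::4])
E
```

```text
((572.7794799804688, 30.224788665771484), (38.43983840942383, 108.8003158569336), 4.352243423461914) 711
[0.43936356 0.01782028 0.17176132] [ 0.87488731 -0.04587973  1.00495235]
bar z 0.24220230644409868 [[0.241  0.2399 0.2419 0.2431 0.2435 0.2425 0.242  0.2398 0.2433 0.2432]
 [0.2432 0.2426 0.2418 0.2407 0.2435 0.245  0.2433 0.2454 0.2438 0.2444]
 [0.2435 0.2423 0.2422 0.2414 0.2412 0.2417 0.2403 0.2406 0.2445 0.2402]]
```

View pics/top1.png

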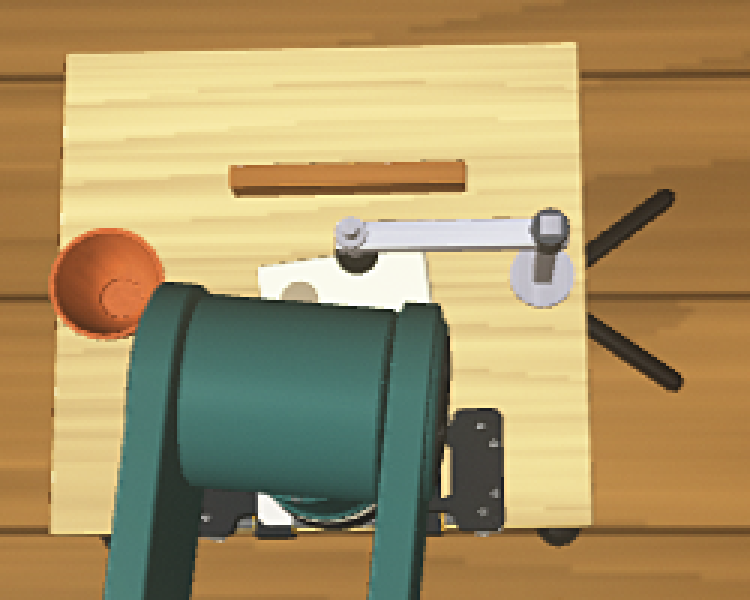

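The gripper is behind the mould's near face, and nothing else has moved. I'll push along the rack's x axis.

Call:
move_arm --pt "0.01 0.0002 0 0 0 0 0.06" --pt "0.01 0.0002 0 0 0 0 0.06" --pt "0.01 0.0002 0 0 0 0 0.06" --pt "0.008 0.0001 0 0 0 0 0.06" --pt "0.008 0.0001 0 0 0 0 0.06" --pt "0.008 0.0001 0 0 0 0 0.06" --pt "0.006 0.0001 0 0 0 0 0.06"

```text
t: 3.15
eef_pos: [0.4996, 0.0188, 0.173]
tool_rot: [[1.0, 0.019, -0.003], [0.019, -1.0, -0.0], [-0.003, 0.0, -1.0]]
force: [-5.1, -0.3, 4.9]
grip_width: 0.635
grasp_force: 3.0
```

Call:
move_arm --pt "0.005 0.0001 0 0 0 0 0.06" --pt "0.004 0.0001 0 0 0 0 0.06" --pt "0.004 0.0001 0 0 0 0 0.06" --pt "0.003 0 0 0 0 0 0.06"

```text
t: 3.65
eef_pos: [0.5154, 0.019, 0.173]
tool_rot: [[1.0, 0.019, -0.003], [0.019, -1.0, -0.0], [-0.003, 0.0, -1.0]]
force: [-6.5, -0.7, 2.8]
grip_width: 0.637
grasp_force: 2.9
```

Call:
move_arm --pt "0.002 0 0 0 0 0 0.06" --pt "0.0015 0 0 0 0 0 0.06"

```text
t: 3.9
eef_pos: [0.5189, 0.019, 0.173]
tool_rot: [[1.0, 0.019, -0.003], [0.019, -1.0, -0.0], [-0.003, 0.0, -1.0]]
force: [-5.6, 0.4, 3.8]
grip_width: 0.639
grasp_force: 2.9
```

Call:
move_arm --pt "0.001 0 0 0 0 0 0.06" --pt "0.001 0 0 0 0 0 0.06"

```text
t: 4.15
eef_pos: [0.5199, 0.019, 0.173]
tool_rot: [[1.0, 0.019, -0.006], [0.019, -1.0, -0.0], [-0.006, 0.0, -1.0]]
force: [-9.6, 0.2, 5.1]
grip_width: 0.638
grasp_force: 4.9
```

Call:
move_arm --pt "0.001 0 0 0 0 0 0.06" --pt "0 0 0 0 0 0 0.06"

```text
t: 4.4
eef_pos: [0.5199, 0.019, 0.1731]
tool_rot: [[1.0, 0.019, -0.008], [0.019, -1.0, -0.0], [-0.008, 0.0, -1.0]]
force: [-10.7, 0.1, 7.1]
grip_width: 0.641
grasp_force: 5.6
```

It has met the fence: the position stalled at 0.5199, as predicted. One more small nudge to square it, then back off, retreat and look.

Call:
move_arm --pt "0.001 0 0 0 0 0 0.06" --pt "0 0 0 0 0 0 0.06"

```text
t: 4.65
eef_pos: [0.5199, 0.019, 0.1731]
tool_rot: [[1.0, 0.019, -0.01], [0.019, -1.0, -0.0], [-0.01, 0.0, -1.0]]
force: [-13.8, -0.4, 7.9]
grip_width: 0.639
grasp_force: 7.0
```

Call:
move_arm --pt "-0.01 0 0 0 0 0 0.06" --pt "-0.03 0 0 0 0 0 0.06" --pt "-0.05 0 0 0 0 0 0.06" --pt "0 0 0.06 0 0 0 0.0" --pt "0 0 0.06 0 0 0 0.0" --pt "0 -0.06 0.01 0 0 0.15 0.0" --pt "0 -0.06 0 0 0 0.18 0.0" --pt "0 -0.06 0 0 0 0.18 0.0" --pt "0 -0.06 0 0 0 0.18 0.0" --pt "0 0 0 0 0 0 0.0"

```text
t: 5.9
eef_pos: [0.4347, -0.2051, 0.3014]
tool_rot: [[0.798, 0.603, -0.0], [0.603, -0.798, -0.001], [-0.001, 0.0, -1.0]]
force: [-0.5, -0.1, 0.8]
grip_width: 0.006
grasp_force: 0.0
```

```bash
python3 - <<'E'
from h import *
p,d=read_camera("top"); cv2.imwrite("pics/top2.png",p[100:300,170:420,::-1].repeat(3,0).repeat(3,1));np.save("top2.npy",d)
(r,n),W=mouldrect("top",p,d); print(r,n); s=sense();print(s["eef_pos"],s["force"],s["q"])
ps,ds=read_camera("side");cv2.imwrite("pics/side2.png",ps[150:300,200:400,::-1].repeat(4,0).repeat(4,1));np.save("side2.npy",ds)
(r,n),W=mouldrect("side",ps,ds); print(r,n)
E
```

```text
((588.2200927734375, 18.3280029296875), (118.05001068115234, 106.59224700927734), 1.3509784936904907) 2596
[ 0.43489174 -0.20311412  0.30179322] [-0.1334708   0.63201364 -0.78247382] [-5.55369846e-01 -7.20356130e-02  1.38515199e+00  3.54935051e-04
  1.82854103e+00  3.66964574e-01]
((588.4602661132812, 20.170001983642578), (119.66545867919922, 113.3650131225586), 0.9955421090126038) 1696
```

View pics/top2.png

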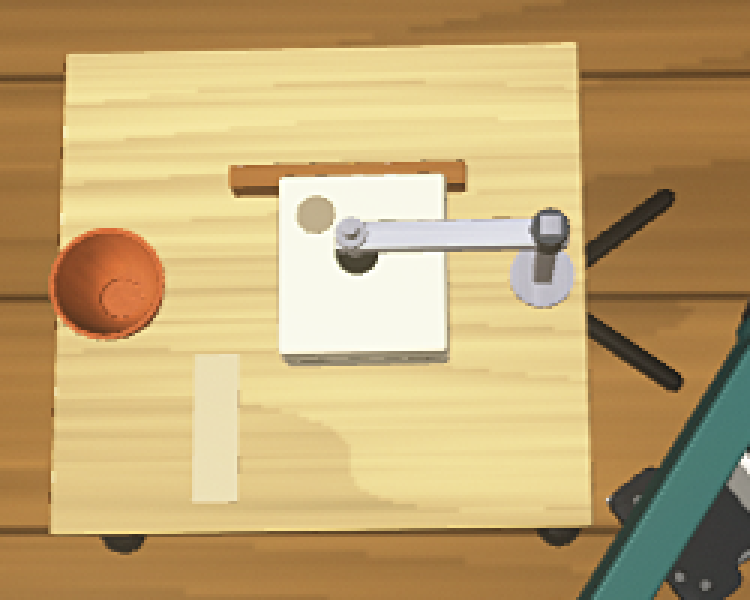

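View pics/side2.png

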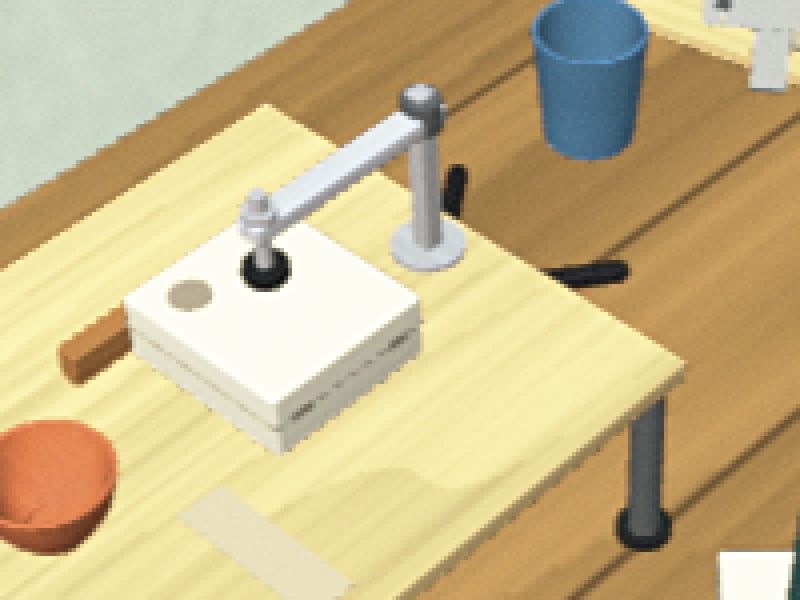

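The mould sits flush and square: (0.588, 0.019), yaw about 1°, near edge straight at crop row 355. The foot hangs above it at side crop (265,270). Spokes at top crop (635,350) and (635,225) are unmoved. Next I'll estimate the foot gap and plan the spoke arc.

```bash
cat >> h.py <<'E'
H=np.array([.5908,-.0997])
def pusher(a,r=.103):
    a=np.radians(a); n=np.array([-np.sin(a),np.cos(a)]); e=np.array([np.cos(a),np.sin(a)])
    return H+r*e-(.007+.0125*abs(n[0])+.008*abs(n[1]))*n
def torque(s,a):  # wheel torque from force (reaction on tool), contact about at spoke
    c=pusher(a)-H; n=np.array([-np.sin(np.radians(a)),np.cos(np.radians(a))]); 
    return None
def footgap(ps,ds):
    W=world("side",ds); m=(ps.max(-1)<70)&(np.hypot(W[...,0]-.5887,W[...,1]-.0203)<.022)&(W[...,2]>.175)
    mo=(ps.min(-1)>190)&(abs(W[...,2]-.185)<.008)&(np.hypot(W[...,0]-.5887,W[...,1]-.0203)<.05)
    zt=np.median(W[mo][:,2]); z=W[m][:,2]; rows=np.where(m)[0]; 
    return m.sum(), np.percentile(z,[3,10,50,90,97]).round(4), zt.round(4), W[m].mean(0).round(4), np.where(m)[0].max(), np.where(m)[1].mean()
E
python3 - <<'E'
from h import *
ps,ds=read_camera("side"); print(footgap(ps,ds))
m=None
for a in range(-128,-40,8): print(a,(pusher(a)*1000).round(1))
for g in (0,3,6,9,12,15):  # predicted lowest foot rim row: bottom rim circle proj
    th=np.linspace(0,6.28,60); c=np.c_[.5887+.014*np.cos(th),.0203+.014*np.sin(th),0*th+.185+g/1000]
    q=proj("side",c); print(g,q[:,1].max().round(1),q[:,0].mean().round(1))
E
```

```text
(np.int64(65), array([0.2035, 0.2047, 0.208 , 0.2108, 0.2117]), np.float64(0.185), array([0.584 , 0.0247, 0.2078]), np.int64(221), np.float64(266.2769230769231))
-128 [ 510.2 -167.5]
-120 [ 520.4 -178. ]
-112 [ 532.2 -187.1]
-104 [ 545.4 -194.5]
-96 [ 559.9 -200. ]
-88 [ 574.6 -203.3]
-80 [ 588.3 -204.7]
-72 [ 602.3 -204.3]
-64 [ 616.4 -201.8]
-56 [ 630.3 -197.3]
-48 [ 643.6 -190.7]
0 228.1 267.2
3 227.0 267.1
6 226.0 267.0
9 225.0 266.8
12 223.9 266.7
15 222.9 266.6
```

The gap is about 17 mm, so roughly 1.7 rad to touch and 2.1 rad to snug: one full spoke stroke and a part of a second. I'll move to behind the near spoke with the fingers closed.

Call:
move_arm --pt "0.013 0.007 0 0 0 0.187 0" --pt "0.013 0.007 0 0 0 0.187 0" --pt "0.013 0.007 0 0 0 0.187 0" --pt "0.013 0.007 0 0 0 0.187 0" --pt "0.014 0.008 0 0 0 0.187 0" --pt "0 0 -0.055 0 0 0 0" --pt "0 0 -0.055 0 0 0 0" --pt "0 0 -0.055 0 0 0 0" --pt "0 0 -0.04 0 0 0 0" --pt "0 0 0 0 0 0 0"

```text
t: 7.3
eef_pos: [0.4985, -0.1627, 0.0938]
tool_rot: [[-0.019, 1.0, -0.007], [1.0, 0.019, 0.003], [0.004, -0.007, -1.0]]
force: [0.3, 0.0, -0.1]
grip_width: 0.005
grasp_force: 0.0
```

Call:
move_arm --pt "0.006 -0.001 0 0 0 0 0" --pt "0.005 -0.004 0 0 0 0 0" --pt "0.005 -0.005 0 0 0 0 0" --pt "0.006 -0.005 0 0 0 0 0" --pt "0.006 -0.004 0 0 0 0 0"

```text
t: 7.92
eef_pos: [0.5288, -0.1835, 0.0985]
tool_rot: [[-0.018, 1.0, -0.001], [1.0, 0.018, 0.003], [0.003, -0.0, -1.0]]
force: [-3.2, 5.5, 3.6]
grip_width: 0.003
grasp_force: 2.7
```

Call:
move_arm --pt "0.006 -0.005 0 0 0 0 0" --pt "0.007 -0.004 0 0 0 0 0" --pt "0.007 -0.003 0 0 0 0 0" --pt "0.007 -0.002 0 0 0 0 0" --pt "0.007 -0.002 0 0 0 0 0" --pt "0.007 -0.001 0 0 0 0 0" --pt "0.007 -0.001 0 0 0 0 0" --pt "0.007 0 0 0 0 0 0"

```text
t: 8.93
eef_pos: [0.5822, -0.2018, 0.0975]
tool_rot: [[-0.017, 1.0, -0.005], [1.0, 0.017, 0.002], [0.003, -0.005, -1.0]]
force: [-6.6, 3.4, 2.3]
grip_width: 0.005
grasp_force: 3.0
```

Call:
move_arm --pt "0.007 0 0 0 0 0 0" --pt "0.007 0 0 0 0 0 0" --pt "0.007 0.001 0 0 0 0 0" --pt "0.007 0.001 0 0 0 0 0" --pt "0.007 0.001 0 0 0 0 0" --pt "0.007 0.002 0 0 0 0 0" --pt "0.007 0.002 0 0 0 0 0" --pt "0.006 0.003 0 0 0 0 0" --pt "0 0 0 0 0 0 0"

```text
t: 10.05
eef_pos: [0.6376, -0.1931, 0.0969]
tool_rot: [[-0.017, 1.0, -0.004], [1.0, 0.017, -0.0], [-0.0, -0.004, -1.0]]
force: [-4.6, -0.4, 0.3]
grip_width: 0.005
grasp_force: 1.8
```

Call:
move_arm --pt "-0.006 -0.004 0 0 0 0 0" --pt "0 0 0.05 0 0 0 0" --pt "-0.045 0.007 0 0 0 0 0" --pt "-0.045 0.008 0 0 0 0 0" --pt "-0.04 0.012 0 0 0 0 0" --pt "0 0 0 0 0 0 0"

```text
t: 10.8
eef_pos: [0.5011, -0.1694, 0.148]
tool_rot: [[-0.017, 1.0, 0.002], [1.0, 0.017, -0.001], [-0.001, 0.002, -1.0]]
force: [0.0, -0.5, -0.1]
grip_width: 0.006
grasp_force: 0.0
```

```bash
cat > look.py <<'E'
from h import *
import sys
ps,ds=read_camera("side"); print(footgap(ps,ds))
p,d=read_camera("top"); W=world("top",d); b=W[170:190,300:340]; z=b[...,2]; z=z[(z>.2)&(z<.26)]; print("bar",np.median(z).round(4),len(z))
s=(abs(W[...,2]-.1)<.015);s[:,:365]=0;s[:,415:]=0;s[:130]=0;s[250:]=0;s&=p.max(-1)<70
n,l,st,c=cv2.connectedComponentsWithStats(s.astype(np.uint8))
for i in range(1,n):
    if st[i,4]>60:
        q=W[l==i][:,:2]-H; q=q[np.hypot(*q.T)<.125]; print("spoke",st[i],np.degrees(np.arctan2(*np.median(q,0)[::-1])).round(1), np.hypot(*q.T).max())
print(sense()["eef_pos"]); (r,n),W=mouldrect("side",ps,ds); print(r)
cv2.imwrite(f"pics/side{sys.argv[1]}.png",ps[150:300,200:400,::-1].repeat(4,0).repeat(4,1))
E
python3 look.py 3
```

```text
(np.int64(67), array([0.1904, 0.1912, 0.1956, 0.1982, 0.1993]), np.float64(0.1849), array([0.5838, 0.0252, 0.1952]), np.int64(226), np.float64(266.67164179104475))
bar 0.2293 429
[ 0.5036735  -0.17025542  0.14852897]
((588.334228515625, 20.414100646972656), (122.0436782836914, 111.61128234863281), 0.6587865352630615)
```

The bar sank 13 mm (1.3 rad), leaving a gap of about 4.5 mm. I expect touch after about 0.45 rad more, and snug about 0.35 rad after that. The next spoke is at about -123°. Down and push again.

Call:
move_arm --pt "0 0 -0.03 0 0 0 0" --pt "0 0 -0.0215 0 0 0 0" --pt "0 0 0 0 0 0 0" --pt "0.006 -0.002 0 0 0 0 0" --pt "0.006 -0.003 0 0 0 0 0" --pt "0.005 -0.004 0 0 0 0 0" --pt "0.006 -0.005 0 0 0 0 0"

```text
t: 11.78
eef_pos: [0.5258, -0.1824, 0.0967]
tool_rot: [[-0.018, 1.0, -0.001], [1.0, 0.018, 0.003], [0.003, -0.001, -1.0]]
force: [-3.7, 4.9, 3.1]
grip_width: 0.006
grasp_force: 2.7
```

Call:
move_arm --pt "0.005 -0.004 0 0 0 0 0" --pt "0.005 -0.004 0 0 0 0 0"

```text
t: 12.02
eef_pos: [0.5354, -0.1897, 0.0961]
tool_rot: [[-0.018, 1.0, -0.002], [1.0, 0.018, 0.004], [0.004, -0.002, -1.0]]
force: [-4.2, 6.6, 2.5]
grip_width: 0.004
grasp_force: 3.0
```

Call:
move_arm --pt "0.005 -0.003 0 0 0 0 0" --pt "0.005 -0.003 0 0 0 0 0"

```text
t: 12.28
eef_pos: [0.5448, -0.1954, 0.0957]
tool_rot: [[-0.018, 1.0, -0.004], [1.0, 0.018, 0.005], [0.005, -0.004, -1.0]]
force: [-5.2, 6.5, 1.7]
grip_width: 0.002
grasp_force: 3.2
```

Call:
move_arm --pt "0.004 -0.002 0 0 0 0 0" --pt "0.004 -0.001 0 0 0 0 0"

```text
t: 12.52
eef_pos: [0.5524, -0.1985, 0.0955]
tool_rot: [[-0.018, 1.0, -0.005], [1.0, 0.018, 0.005], [0.005, -0.005, -1.0]]
force: [-5.8, 5.3, 2.7]
grip_width: 0.004
grasp_force: 3.5
```

Call:
move_arm --pt "0.004 -0.001 0 0 0 0 0" --pt "0.004 -0.001 0 0 0 0 0"

```text
t: 12.78
eef_pos: [0.5601, -0.2003, 0.0955]
tool_rot: [[-0.018, 1.0, -0.005], [1.0, 0.018, 0.005], [0.005, -0.005, -1.0]]
force: [-7.1, 5.3, 3.3]
grip_width: 0.004
grasp_force: 3.7
```

```bash
sed -i 's/^(r,n)/&/' look.py; cat >> look.py <<'E'
from scipy.optimize import brentq
s=sense();e=s["eef_pos"][:2]
def dist(a):
    a=np.radians(a);n=np.array([-np.sin(a),np.cos(a)]);return -(e-H)@n-(.007+.0125*abs(n[0])+.008*abs(n[1]))
print("alpha",brentq(dist,-140,-30),s["force"])
E
python3 look.py 4
```

```text
(np.int64(66), array([0.188 , 0.191 , 0.1942, 0.1967, 0.1982]), np.float64(0.1849), array([0.5839, 0.0248, 0.1939]), np.int64(226), np.float64(266.8484848484849))
bar 0.2246 427
spoke [365 148   9  22  99] -24.8 0.11849292689540124
[ 0.56049179 -0.20070819  0.09547678]
((589.5449829101562, 20.75140380859375), (123.3287582397461, 112.64669036865234), 0.7918210029602051)
alpha -95.64464032813986 [-4.92379936  4.9448376   1.35061202]
```

The torque has risen to about 0.87 N m, against 0.6 free. The bar has sunk 4.7 mm since the last look but the foot only about 1.4 mm, so it is already bearing with about 3.3 mm squeezed. I'll average a few frames to confirm before stopping.

```bash
python3 - <<'E'
from h import *
B=[];F=[];Z=[]
for i in range(8):
    ps,ds=read_camera("side"); g=footgap(ps,ds);F.append(g[3][2]);Z.append(g[1])
    p,d=read_camera("top");W=world("top",d);z=W[170:190,300:340,2];z=z[(z>.2)&(z<.26)];B.append(np.median(z))
    WS=world("side",ds)
print(np.mean(B),np.std(B),np.mean(F),np.std(F),np.mean(Z,0))
z=world("top",np.load("top2.npy"))[170:190,300:340,2];print("start bar",np.median(z[(z>.2)&(z<.26)]))
print(footgap(cv2.imread("pics/side0.png")[:,:,::-1],np.load("side0.npy"))[1:4])
print(sense()["force"],sense()["eef_pos"])
E
```

```text
0.22457587158051684 8.694860685606271e-05 0.1934875 0.00023150323971814695 [0.1884625 0.1901875 0.19385   0.196375  0.1974125]
start bar 0.24201891695871613
(array([0.2038, 0.2049, 0.2081, 0.2103, 0.2114]), np.float64(0.1849), array([0.5847, 0.0247, 0.2079]))
[-4.30973209  4.53930373  1.60517965] [ 0.56049155 -0.20069725  0.09546912]
```

View pics/side4.png

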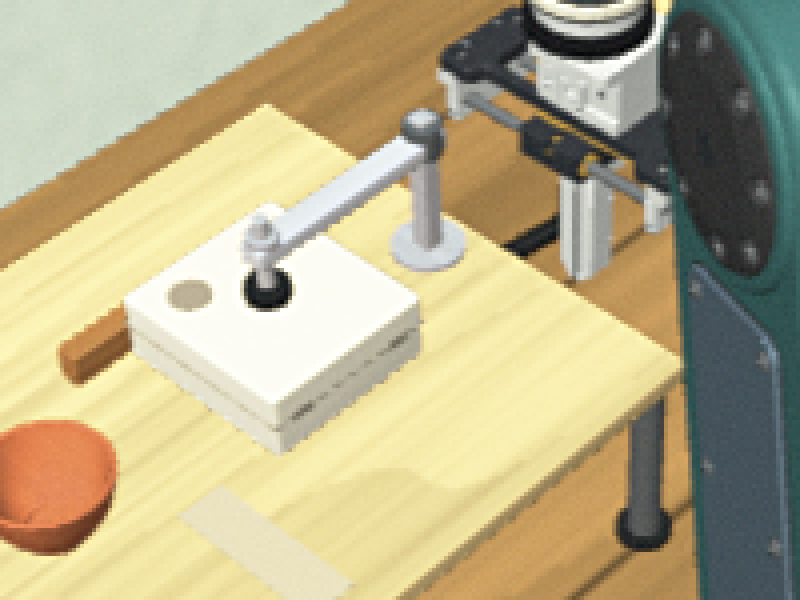

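The side crop shows the foot resting on the mould at (267,288). Averaged frames give bar drop minus foot drop of about 3.0 mm, or about 24 N. A small nudge of about 0.35 mm centres it, then let go.

Call:
move_arm --pt "0.0025 0 0 0 0 0 0" --pt "0.0025 0 0 0 0 0 0"

```text
t: 13.92
eef_pos: [0.5646, -0.2013, 0.0955]
tool_rot: [[-0.018, 1.0, -0.006], [1.0, 0.018, 0.003], [0.003, -0.006, -1.0]]
force: [-7.0, 3.3, 2.2]
grip_width: 0.003
grasp_force: 3.9
```

Call:
move_arm --pt "-0.006 0 0 0 0 0 0" --pt "-0.004 0 0 0 0 0 0" --pt "0 0 0.04 0 0 0 0" --pt "0 -0.01 0.06 0 0 0 0" --pt "0 -0.02 0.05 0 0 0 0" --pt "0 0 0 0 0 0 0"

```text
t: 14.68
eef_pos: [0.5587, -0.2351, 0.2525]
tool_rot: [[-0.015, 1.0, 0.012], [1.0, 0.016, -0.007], [-0.007, 0.011, -1.0]]
force: [-0.8, 0.1, -0.2]
grip_width: 0.005
grasp_force: 0.0
```

```bash
python3 - <<'E'
from h import *
B=[];F=[]
for i in range(8):
    ps,ds=read_camera("side"); g=footgap(ps,ds);F.append(g[3][2])
    p,d=read_camera("top");W=world("top",d);z=W[170:190,300:340,2];z=z[(z>.2)&(z<.26)];B.append(np.median(z))
print(np.mean(B),np.mean(F),g[2],mouldrect("side",ps,ds)[0]);s=sense();print(s["force"],s["eef_pos"],s["t"])
E
```

```text
0.2242739285138614 0.19345 0.1849 (((589.5054931640625, 21.781322479248047), (122.14543914794922, 112.54883575439453), 1.6878927946090698), np.int32(1618))
[-0.35461875  0.20287476 -0.1739011 ] [ 0.55674211 -0.23253279  0.24570481] 15.475
```

```bash
python3 -c "
from workcell import *
print(hand_in())"
```

```text
the job is handed in; nothing more can be done
None
```

The job is handed in, though no verdict came back: the mould sits square and flush against the fence, the clamp foot is squeezed by about 3.3 mm (roughly 26 N, estimated from the camera images; the last torque reading suggested nearer 18 N), the arm has let go, and it took about 15.5 s.

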